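# Open the wide crock in the craft studio

## Task

Open the wide, low white crock: lift its loose lid straight off by the wooden knob and set it down gently, knob up, in the middle of the square white tile. Leave the crock standing where it is, and leave the tall narrow jar shut and undisturbed.

Things in the scene. Friction and masses are not known exactly. Their poses are not given: they have to be found in the camera images.
- crock_lid: Loose white lid on the crock's rim, 0.22 kg: disc 124 mm across with a plug 92 mm across, 10 mm deep, under it (8 mm of play in the mouth), round wooden knob on top. Origin: centre of the plug's underside, 75 mm above the crock's; z up through the knob. Above the origin: disc 10 to 17 mm, knob stem (20 mm across) 17 to 29, knob head (the grip, 34 mm across, straight-sided) 29 to 55.
- crock: Wide low crock, white ceramic, round, about 0.75 kg, loose on the table: 120 mm across, 85 mm high, walls 6 mm. Origin: centre of its underside; z up.
- tile: Square white ceramic tile lying flat on the table: 160 x 160 mm, 10 mm thick, about 0.55 kg, loose. Origin: centre of its underside, so its top is 10 mm above; x and y along its edges, z up.
- jar_lid: Lid of the tall narrow jar (leave alone): same white ceramic and wooden knob, but only 86 mm across, knob head 28 mm. Origin: centre of the underside of its plug, about 120 mm above the table; its knob ends 55 mm above the origin. The loose white jar below it is 82 mm across, 130 mm high.
Mind the look-alikes: they are no part of the job. Leave any blue look-alike of the crock alone.

How it is judged:
On the way:
1. the lid is lifted clear of the crock, knob up (z of crock_lid in the frame of crock above 0.095 m and angle between crock_lid's own z axis and vertical below 0.5 rad and contact force between crock_lid and the fingers above 0.3 N), for 0.2 s.
At the end, for the whole second after the job is handed in: The crock's lid lies at rest flat on the tile, knob up (within 10 degrees), its centre within 20 mm of the tile's centre; the crock stands upright within 30 mm of where it was; the tall jar's lid has not been moved by more than 20 mm (horizontal distance between crock_lid and tile below 0.02 m and z of crock_lid in the frame of tile between 0.006 and 0.015 m and angle between each of crock_lid, crock's own z axis and vertical below 0.17 rad and linear speed of crock_lid below 0.03 m/s and distance of crock from where it was at the start of the episode below 0.03 m); the robot touches nothing.
It fails at once if the tall jar's lid is taken or moved by more than 20 mm (distance of jar_lid from where it was at the start of the episode above 0.02 m).
It fails at once if the crock's lid is dropped (falls free of the fingers faster than 0.6 m/s, as from some 20 mm up) (contact force between crock_lid and the fingers below 0.05 N and linear speed of crock_lid above 0.6 m/s).
It also fails if it takes over 42 s, if anything falls off the work surface, if the arm or the gripper's body presses on something with over 40 N, if the wrist force passes 120 N, or if a joint passes its speed limit or range.

## Robot

A 7-joint arm with a two-finger parallel gripper is mounted at the origin on the work surface. World frame = base frame: x ahead of the robot, y to its left, z up, the work surface at z = 0. Lengths are in m, angles in rad, forces in N, time in s.
With the tool pointing down it reaches from about 0.35 to 0.9 m from the base axis. Payload 19.9 kg.
Tool frame: the origin (TCP) lies at the very end of the fingers, on their centre line; the grasp point (between the pads) lies 19 mm behind it (grasp_offset is the distance from the TCP to the grasp point, in m); z points along the fingers, y is the line along which they close (so a half turn about z gives the same grasp; the last joint's range is limited). The gripper opens to 94 mm and grips with 3 to 60 N. Pads are 16 mm wide; open, the fingers measure 119 mm over their backs; the gripper's body (75 mm by 177 mm) begins 78 mm behind the grasp point.
Start: joints at [1.067, 0.417, -0.01, 1.614, 0.005, 1.111, -0.053], TCP at [0.279, -0.559, 0.205] pointing down, gripper open.
Joint ranges: [-2.81, 2.81], [-0.39, 2.02], [-1.27, 1.25], [0.06, 2.57], [-1.19, 4.33], [0.19, 2], [-2.82, 2.82]. Speed limits (rad/s): [1.89, 1.89, 2.39, 2.39, 3.01, 3.01, 3.01].

## Interface

Orientations are given as a unit quaternion [w, x, y, z].
In Python, from station import get_state, get_image, calibration, close_job, grasp_offset gives the robot as it stands.
- The arm moves only by the shell command python3 -m handwheel 'ROWS' [FORCE]. ROWS is JSON, a list of rows, each an object with "twist": the turn, a rotation vector about the tool's x, y, z as a fraction of full scale, a list of three; "delta_pos": the shift along the tool's x, y, z as a fraction of full scale, a list of three; "claw": the gripper's target within -1 to 1 (fully open at 1, half-way at 0, shut at -1). A call has 1 to 5 rows; each row is the pose to reach, as a shift and turn from the pose commanded when the call began, along the tool's axes at that moment; what a row does not reach only later rows make up. Full scale, the value 1, is 40 cm for a shift and 90 degrees for a turn. A row lasts 1/10 s, in which the tool goes at most 50 mm and 8.59 degrees, less where a joint would pass 70% of its speed; a pose out of reach is approached as far as the arm can. A call with a number of a shift or a turn outside -1 to 1 is refused whole. A call with a gripper value outside its range is refused whole. The fingers move at their own pace and stop on an object; FORCE is the grip in N (left out, the last holds). Time passes only in rows, so rows that repeat a pose let the fingers close. It gives the time, the measured TCP pose, the force, the opening and the grip force at its end, in the units of the state.
- get_state(): the state, without advancing time (a new reading comes with each control period).
- get_image(name): name is "scene" or "side" or "wrist"; returns the picture (480x640x3 uint8, red, green, blue); there is no depth.
- calibration(name): a dict with "mtx" (3x3 intrinsics, pixels), "D" ([k1, k2, p1, p2, k3] as OpenCV has them; the pictures are not rectified), "view" (4x4, takes a point from world to camera coordinates); the wrist camera has in their place "T_tool_cam" (4x4, takes a point from camera to tool coordinates, whose origin is the TCP and whose axes are the flange's). Camera axes: x right, y up, looking along -z (the intrinsics and any distortion apply to the point x, -y, -z); pixel columns grow to the right and rows downward; lengths in m; the calibration is good to about 2 mm. A picture is of the moment at which its call begins: read the wrist's pose just before it. calibration takes no time and is no camera call.
- close_job(): hands the job in; it is judged then, once.
The state is a dict: "time": time; "joints": joint angles; "joint_vel": joint speeds; "tau": joint torques, N m; "ee_pos": TCP position; "orientation": TCP orientation; "wrist_force": force on the tool from outside, world axes, zero at the start; "torque": the same for the moment, N m; "width": opening from 0.0 (shut) to 1.0 (fully open); "grasp_force": force on a finger pad.
Only numpy, scipy, OpenCV 4.12 (cv2) and the standard library are available. Lean on these libraries where they do the work, as an engineer would, in place of code of your own. Each camera call takes 0.05 s, during which the arm holds its last target. There are 200 camera calls.

## Working session

There is one attempt and no reset: what is moved stays moved. The work goes in short steps, Python scripts to look and compute and a shell command to move; the robot and the scene stay as the last step left them, time stands still between calls to the robot, and variables do not carry over. Pictures are saved under pics/ and viewed, at most 10 in all, crops included, and the job is handed in when it is done.

```bash
mkdir -p pics; python3 - <<'E'
from station import *
import cv2,json
import numpy as np
s=get_state();print(s['time'],s['ee_pos'],s['orientation'],s['width'],grasp_offset)
a=get_image("scene");b=get_image("side")
cv2.imwrite('pics/scene.png',a[:,:,::-1]);cv2.imwrite('pics/side.png',b[:,:,::-1])
for n in("scene","side","wrist"):print(n,calibration(n))
E
```

```text
0.0 [ 0.27885287 -0.55891469  0.20481433] [-6.02193692e-04  9.73342363e-01  2.29356153e-01 -1.91572680e-04] 0.9998667944696203 0.0188
scene {'mtx': array([[471.85172101,   0.        , 322.05595553],
       [  0.        , 471.85172101, 231.88099108],
       [  0.        ,   0.        ,   1.        ]]), 'D': array([-0.02432975,  0.        ,  0.        ,  0.        ,  0.        ]), 'view': array([[ 0.47560414,  0.87961632, -0.0087083 , -0.27384087],
       [-0.63450063,  0.34989437,  0.68919002,  0.22186998],
       [ 0.60926977, -0.3222562 ,  0.72452832, -1.33872903],
       [ 0.        ,  0.        ,  0.        ,  1.        ]])}
side {'mtx': array([[534.72603901,   0.        , 311.88467333],
       [  0.        , 534.72603901, 242.34163578],
       [  0.        ,   0.        ,   1.        ]]), 'D': array([-0.08139377,  0.        ,  0.        ,  0.        ,  0.        ]), 'view': array([[-0.93276098, -0.36023195, -0.01378031,  0.45066724],
       [ 0.23965442, -0.64819463,  0.722779  , -0.16474758],
       [-0.26930041,  0.67087754,  0.69094183, -1.10923861],
       [ 0.        ,  0.        ,  0.        ,  1.        ]])}
wrist {'mtx': array([[337.02347655,   0.        , 313.20802095],
       [  0.        , 337.02347655, 246.69267214],
       [  0.        ,   0.        ,   1.        ]]), 'D': array([-0.06565554,  0.        ,  0.        ,  0.        ,  0.        ]), 'T_tool_cam': array([[-3.98986910e-05,  9.68651945e-01,  2.48421833e-01,
         7.20562195e-02],
       [ 9.99999576e-01, -1.89961740e-04,  9.01311613e-04,
         1.19883424e-03],
       [ 9.20247891e-04,  2.48421764e-01, -9.68651527e-01,
        -1.76998882e-01],
       [ 0.00000000e+00,  0.00000000e+00,  0.00000000e+00,
         1.00000000e+00]])}
```

View pics/scene.png

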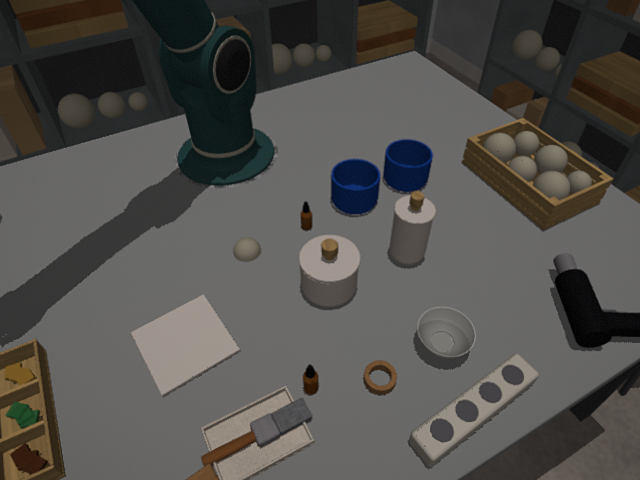

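View pics/side.png

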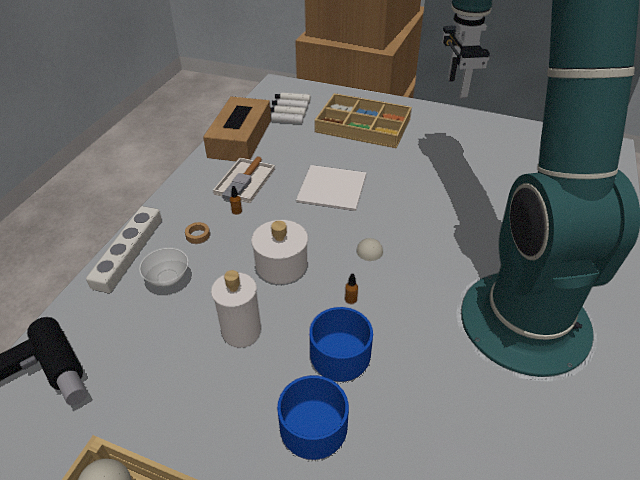

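Scene view: candidates are the crock lid's knob at (330,247), the jar's knob at (417,200), and two blue bowls at (355,187) and (408,165). I choose the wide low white one at (330,247), which is at (279,230) in the side view. The tile is centred near (185,343) in scene and (332,187) in side.

```bash
cat > h.py <<'E'
from station import *
import cv2, numpy as np
from scipy.spatial.transform import Rotation as R
F=np.diag([1.,-1,-1,1])
def tool(s):
    w,x,y,z=s['orientation'];T=np.eye(4);T[:3,:3]=R.from_quat([x,y,z,w]).as_matrix();T[:3,3]=s['ee_pos'];return T
def ext(n,s=None):
    c=calibration(n)
    V=c['view'] if n!='wrist' else np.linalg.inv(tool(s)@c['T_tool_cam'])
    return c,F@V
def ray(n,px,z,s=None):
    c,V=ext(n,s);u=cv2.undistortPoints(np.array([[px]],float),c['mtx'],c['D'])[0,0]
    d=V[:3,:3].T@np.array([*u,1]);o=-V[:3,:3].T@V[:3,3]
    return o+d*(z-o[2])/d[2]
def proj(n,P,s=None):
    c,V=ext(n,s);return cv2.projectPoints(np.array(P,float).reshape(-1,1,3),cv2.Rodrigues(V[:3,:3])[0],V[:3,3],c['mtx'],c['D'])[0][:,0]
def totool(s,P): # world shift from TCP in tool axes, handwheel units
    T=tool(s);return T[:3,:3].T@(np.array(P)-T[:3,3])/0.4
E
python3 - <<'E'
from h import *
import cv2
np.set_printoptions(precision=4,suppress=True)
for n,k in(('scene',(330,248)),('side',(279,230))):
    print(n,ray(n,k,.117))
for n,q in(('scene',[(132,330),(205,298),(239,348),(167,390)]),('side',[(297,200),(311,166),(367,173),(358,208)])):
    p=np.array([ray(n,x,.01) for x in q]);print(n,p.mean(0),p[:,:2].tolist())
for n,k in(('scene',(417,200)),('side',(232,279))):print('jar',ray(n,k,.162))
for n,k in(('scene',(246,249)),('side',(370,250))):print('ball',ray(n,k,.02))
a=cv2.imread('pics/scene.png')[190:310,280:440];b=cv2.imread('pics/side.png')[210:330,200:360]
cv2.imwrite('pics/crop.png',cv2.resize(np.hstack([a,b]),None,fx=2.5,fy=2.5,interpolation=cv2.INTER_CUBIC))
E
```

```text
scene [0.5462 0.035  0.117 ]
side [0.5433 0.0362 0.117 ]
scene [ 0.5368 -0.2797  0.01  ] [[0.46418399253605724, -0.36767052404127737], [0.459543110710659, -0.21465044615220075], [0.6030685376176781, -0.19538124764358872], [0.6204796441168792, -0.34093665018201535]]
side [ 0.5299 -0.2801  0.01  ] [[0.5986695846623831, -0.1918458093091614], [0.6189981123694281, -0.34522482029992896], [0.46182972149718005, -0.36768634919883925], [0.4399619633468317, -0.2157755316458222]]
jar [0.5524 0.2341 0.162 ]
jar [0.5489 0.2342 0.162 ]
ball [ 0.3825 -0.0901  0.02  ]
ball [ 0.365  -0.0695  0.02  ]
```

View pics/crop.png

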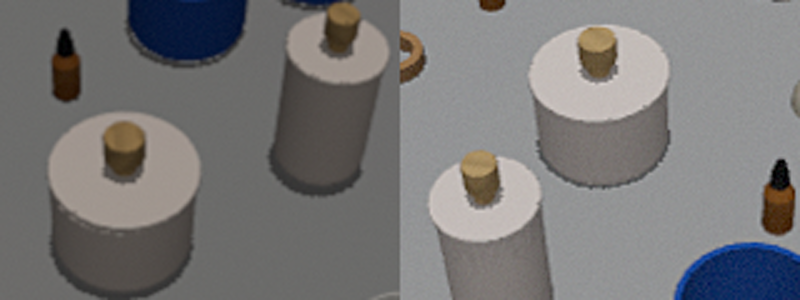

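Crop: the wide low crock with the wooden knob sits bottom-left at scene (330,248). The tall jar is separate, about 0.2 m away in +y. The choice is confirmed: knob ≈ (0.545, 0.036), tile ≈ (0.533, -0.280).

```bash
python3 -m handwheel '[{"twist":[0,0,0.295],"delta_pos":[0.5,-0.41,-0.14],"claw":1},{"twist":[0,0,0.295],"delta_pos":[0.5,-0.41,-0.14],"claw":1},{"twist":[0,0,0.295],"delta_pos":[0.5,-0.41,-0.14],"claw":1},{"twist":[0,0,0.295],"delta_pos":[0.5,-0.41,-0.14],"claw":1},{"twist":[0,0,0.295],"delta_pos":[0.5,-0.41,-0.14],"claw":1}]' 20
python3 -c "
from h import *
s=get_state();print(totool(s,[.545,.0355,.26]),tool(s).round(3))"
```

```text
time: 0.6
ee_pos: [0.3768, -0.3399, 0.2572]
orientation: [-0.0, 1.0, -0.001, -0.0]
wrist_force: [0.8, -1.1, -0.2]
width: 0.999
grasp_force: 0.0
[ 0.41839775 -0.9393679  -0.00695056] [[ 1.    -0.002 -0.     0.377]
 [-0.002 -1.     0.    -0.34 ]
 [-0.    -0.    -1.     0.257]
 [ 0.     0.     0.     1.   ]]
```

```bash
python3 -m handwheel '[{"twist":[0,0,0],"delta_pos":[0.23,-0.52,0],"claw":1},{"twist":[0,0,0],"delta_pos":[0.23,-0.52,0],"claw":1},{"twist":[0,0,0],"delta_pos":[0.23,-0.52,0],"claw":1},{"twist":[0,0,0],"delta_pos":[0.23,-0.52,0],"claw":1},{"twist":[0,0,0],"delta_pos":[0.23,-0.52,0],"claw":1}]'
python3 -c "
from h import *
s=get_state();print(totool(s,[.545,.0355,.26]))"
```

```text
time: 1.1
ee_pos: [0.4695, -0.13, 0.2571]
orientation: [-0.0, 1.0, 0.001, 0.0]
wrist_force: [0.3, 0.3, -1.0]
width: 1.0
grasp_force: 0.0
[ 0.18986971 -0.41318405 -0.00698302]
```

```bash
python3 -m handwheel '[{"twist":[0,0,0],"delta_pos":[0.19,-0.41,0],"claw":1},{"twist":[0,0,0],"delta_pos":[0.19,-0.41,0],"claw":1},{"twist":[0,0,0],"delta_pos":[0.19,-0.41,0],"claw":1},{"twist":[0,0,0],"delta_pos":[0.19,-0.41,0],"claw":1},{"twist":[0,0,0],"delta_pos":[0.19,-0.41,0],"claw":1}]'
python3 - <<'E'
from h import *
s=get_state();im=get_image('wrist')[:,:,::-1].copy();cv2.imwrite('pics/w1.png',im)
print(s['ee_pos'],proj('wrist',[[.545,.0355,.117],[.545,.0355,.13]],s), proj('wrist',[s['ee_pos']-np.array([0,0,.14])],s))
E
```

```text
time: 1.6
ee_pos: [0.5453, 0.0346, 0.2565]
orientation: [-0.001, 1.0, 0.003, -0.0]
wrist_force: [-0.4, -1.8, -0.2]
width: 0.999
grasp_force: 0.0
[0.54529942 0.03464033 0.25653182] [[311.78318416 238.09800046]
 [311.68885234 241.25435681]] [[312.67893262 237.69124157]]
```

View pics/w1.png

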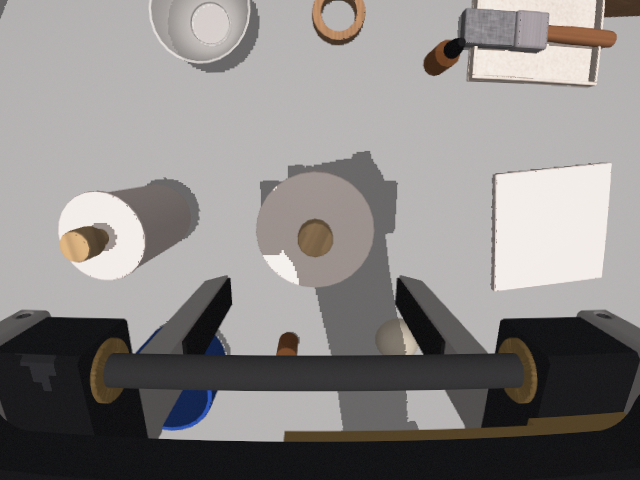

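Wrist view: the knob top is at (316,238), centred between the fingertips (columns 232 and 397). The jar is well clear to the left, and the tile corners are (496,175), (611,164), (603,276), (494,290).

```bash
python3 - <<'E'
from h import *
s=get_state()
k=ray('wrist',(316,238),.13,s);print(k)
p=np.array([ray('wrist',x,.01,s) for x in [(496,175),(611,164),(603,276),(494,290)]]);print(p.mean(0),p[:,:2].round(4).tolist())
print(totool(s,[k[0],k[1],.098]))
E
```

```text
[0.54755781 0.02875502 0.13      ]
[ 0.53423312 -0.28600868  0.01      ] [[0.602, -0.1981], [0.6201, -0.3539], [0.467, -0.3756], [0.4478, -0.2165]]
[0.00733354 0.00839857 0.3962199 ]
```

```bash
python3 -m handwheel '[{"twist":[0,0,0],"delta_pos":[0.003,0.007,0.1],"claw":1},{"twist":[0,0,0],"delta_pos":[0.003,0.007,0.2],"claw":1},{"twist":[0,0,0],"delta_pos":[0.003,0.007,0.27],"claw":1},{"twist":[0,0,0],"delta_pos":[0.003,0.007,0.27],"claw":1},{"twist":[0,0,0],"delta_pos":[0.003,0.007,0.27],"claw":1}]'
python3 - <<'E'
from h import *
s=get_state();im=get_image('wrist')[:,:,::-1].copy();cv2.imwrite('pics/w2.png',im)
print(s['ee_pos'],proj('wrist',[[.546,.0356,.13],[.5475,.0288,.13],s['ee_pos']-[0,0,s['ee_pos'][2]-.13]],s))
E
```

```text
time: 2.15
ee_pos: [0.5459, 0.0266, 0.1498]
orientation: [0.0, 1.0, -0.001, -0.0]
wrist_force: [0.2, 0.9, 1.6]
width: 0.998
grasp_force: 0.0
[0.5459373  0.02655928 0.14978023] [[297.23212407 281.03298659]
 [308.19322458 278.74040557]
 [311.82355049 281.11694911]]
```

View pics/w2.png

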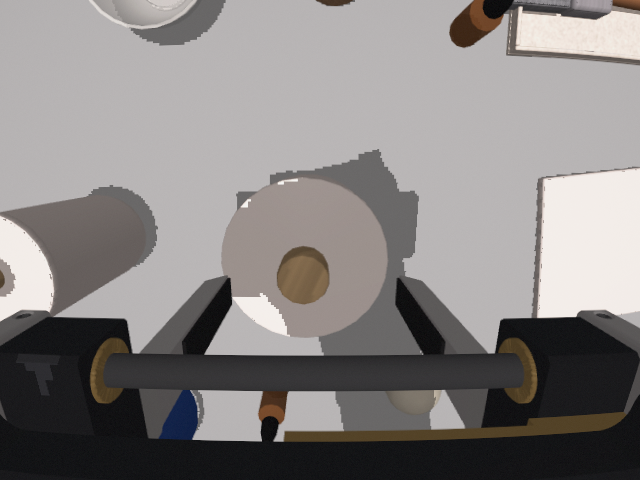

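The knob top is at (303,276), while the finger centre line is at column ~312–314. So I shift about 5.5 mm toward +y and 2 mm toward +x, descend, and close.

```bash
python3 -m handwheel '[{"twist":[0,0,0],"delta_pos":[0.005,-0.014,0.03],"claw":1},{"twist":[0,0,0],"delta_pos":[0.005,-0.014,0.06],"claw":1},{"twist":[0,0,0],"delta_pos":[0.005,-0.014,0.1],"claw":1},{"twist":[0,0,0],"delta_pos":[0.005,-0.014,0.125],"claw":1},{"twist":[0,0,0],"delta_pos":[0.005,-0.014,0.125],"claw":1}]' 20
python3 -m handwheel '[{"twist":[0,0,0],"delta_pos":[0,0,0],"claw":0},{"twist":[0,0,0],"delta_pos":[0,0,0],"claw":-0.2},{"twist":[0,0,0],"delta_pos":[0,0,0],"claw":-0.4},{"twist":[0,0,0],"delta_pos":[0,0,0],"claw":-1},{"twist":[0,0,0],"delta_pos":[0,0,0],"claw":-1}]' 20
python3 -m handwheel '[{"twist":[0,0,0],"delta_pos":[0,0,0],"claw":-1},{"twist":[0,0,0],"delta_pos":[0,0,0],"claw":-1},{"twist":[0,0,0],"delta_pos":[0,0,0],"claw":-1}]' 20
```

```text
time: 2.7
ee_pos: [0.5471, 0.0329, 0.0976]
orientation: [-0.0, 1.0, -0.0, -0.001]
wrist_force: [0.5, -0.1, 0.9]
width: 1.002
grasp_force: 0.0
time: 3.2
ee_pos: [0.548, 0.0329, 0.0993]
orientation: [-0.0, 1.0, -0.0, 0.0]
wrist_force: [-0.0, -0.1, -0.2]
width: 0.608
grasp_force: 0.0
time: 3.5
ee_pos: [0.5479, 0.0329, 0.099]
orientation: [-0.0, 1.0, -0.0, -0.0]
wrist_force: [0.2, 0.4, -0.5]
width: 0.358
grasp_force: 20.3
```

Width is 0.358 × 94 mm ≈ 34 mm, so the gripper has the knob. Lifting straight up.

```bash
python3 -m handwheel '[{"twist":[0,0,0],"delta_pos":[0,0,-0.02],"claw":-1},{"twist":[0,0,0],"delta_pos":[0,0,-0.05],"claw":-1},{"twist":[0,0,0],"delta_pos":[0,0,-0.09],"claw":-1},{"twist":[0,0,0],"delta_pos":[0,0,-0.14],"claw":-1},{"twist":[0,0,0],"delta_pos":[0,0,-0.18],"claw":-1}]'
python3 -m handwheel '[{"twist":[0,0,0],"delta_pos":[0,0,-0.02],"claw":-1},{"twist":[0,0,0],"delta_pos":[0,0,-0.02],"claw":-1},{"twist":[0,0,0],"delta_pos":[0,0,-0.02],"claw":-1}]'
python3 - <<'E'
from h import *
s=get_state();a=get_image('side')[90:330,170:420,::-1];b=get_image('scene')[140:380,120:400,::-1]
cv2.imwrite('pics/l.png',cv2.resize(np.hstack([a,b]),None,fx=1.5,fy=1.5))
print(s['ee_pos'],totool(s,[.534,-.283,.18]))
E
```

```text
time: 4.0
ee_pos: [0.5481, 0.033, 0.1731]
orientation: [-0.0, 1.0, -0.0, 0.001]
wrist_force: [-0.1, -0.5, -1.3]
width: 0.357
grasp_force: 20.0
time: 4.3
ee_pos: [0.5477, 0.0328, 0.1787]
orientation: [0.0, 1.0, -0.0, -0.0]
wrist_force: [0.0, 0.1, -2.6]
width: 0.359
grasp_force: 20.0
[0.54767648 0.0327928  0.17874996] [-0.03365413  0.78950519 -0.00309491]
```

View pics/l.png

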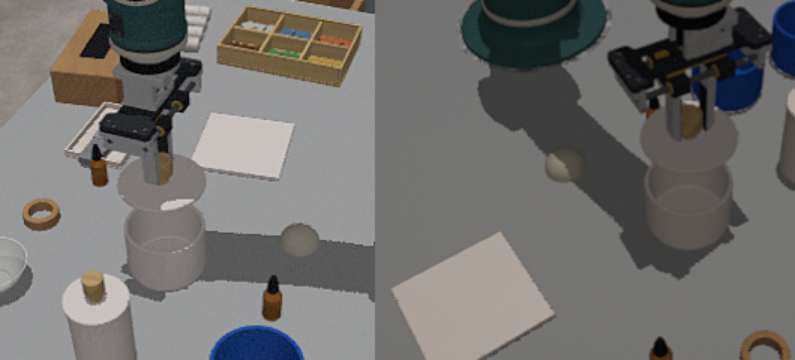

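The lid is held level, knob up, clear of the standing crock, and the jar is untouched. Next, carry it over to the tile at about (0.535, -0.283).

```bash
python3 -m handwheel '[{"twist":[0,0,0],"delta_pos":[-0.003,0.05,0],"claw":-1},{"twist":[0,0,0],"delta_pos":[-0.006,0.13,0],"claw":-1},{"twist":[0,0,0],"delta_pos":[-0.01,0.22,0],"claw":-1},{"twist":[0,0,0],"delta_pos":[-0.012,0.31,0],"claw":-1},{"twist":[0,0,0],"delta_pos":[-0.016,0.4,0],"claw":-1}]'
python3 -m handwheel '[{"twist":[0,0,0],"delta_pos":[-0.004,0.09,0],"claw":-1},{"twist":[0,0,0],"delta_pos":[-0.008,0.18,0],"claw":-1},{"twist":[0,0,0],"delta_pos":[-0.012,0.27,0],"claw":-1},{"twist":[0,0,0],"delta_pos":[-0.014,0.34,0],"claw":-1},{"twist":[0,0,0],"delta_pos":[-0.016,0.38,0],"claw":-1}]'
python3 -c "
from h import *
s=get_state();print(s['grasp_force'],totool(s,[.535,-.283,.035]))"
```

```text
time: 4.9
ee_pos: [0.5409, -0.1284, 0.1784]
orientation: [-0.0, 1.0, -0.0, -0.001]
wrist_force: [0.1, -0.0, -1.6]
width: 0.361
grasp_force: 20.0
time: 5.4
ee_pos: [0.534, -0.2815, 0.1781]
orientation: [-0.0, 1.0, -0.001, -0.001]
wrist_force: [0.3, -0.0, -1.8]
width: 0.361
grasp_force: 20.0
19.999844133853912 [0.00288048 0.00390529 0.3578098 ]
```

```bash
python3 -m handwheel '[{"twist":[0,0,0],"delta_pos":[0.002,0.003,0.06],"claw":-1},{"twist":[0,0,0],"delta_pos":[0.002,0.003,0.14],"claw":-1},{"twist":[0,0,0],"delta_pos":[0.002,0.003,0.22],"claw":-1},{"twist":[0,0,0],"delta_pos":[0.002,0.003,0.29],"claw":-1},{"twist":[0,0,0],"delta_pos":[0.002,0.003,0.32],"claw":-1}]'
python3 -m handwheel '[{"twist":[0,0,0],"delta_pos":[0,0,0],"claw":-1},{"twist":[0,0,0],"delta_pos":[0,0,0],"claw":-1}]'
python3 - <<'E'
from h import *
s=get_state();print(s['ee_pos'])
im={n:get_image(n)[:,:,::-1].copy() for n in('wrist','side','scene')}
a=cv2.resize(im['wrist'],(400,300));b=cv2.resize(im['side'][120:240,260:420],(400,300));c=cv2.resize(im['scene'][270:420,90:290],(400,300))
cv2.imwrite('pics/t.png',np.vstack([np.hstack([a,b]),np.hstack([c,np.zeros_like(c)])]))
E
```

```text
time: 5.9
ee_pos: [0.5345, -0.2788, 0.0482]
orientation: [-0.001, 1.0, 0.0, -0.002]
wrist_force: [0.1, 0.6, -2.1]
width: 0.358
grasp_force: 20.0
time: 6.1
ee_pos: [0.5363, -0.2802, 0.052]
orientation: [0.0, 1.0, -0.0, 0.0]
wrist_force: [-0.2, -0.8, -1.1]
width: 0.359
grasp_force: 20.0
[ 0.53632249 -0.28020219  0.05195741]
```

View pics/t.png

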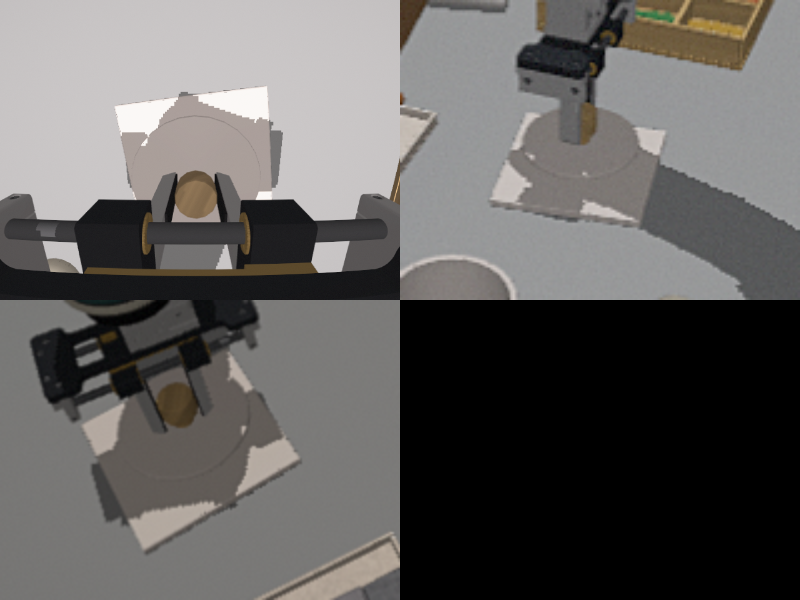

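Lid hovers about 15 mm above the tile, well inside it. The far tile corners in the wrist picture are (115,105) and (267,87) at 0.625 scale, and the knob is at (196,194). A quick numeric check of the offset follows.

```bash
python3 - <<'E'
from h import *
s=get_state()
A,B=[ray('wrist',(x*1.6,y*1.6),.01,s) for x,y in((115,105),(267,87))]
d=(B-A);L=np.linalg.norm(d);d/=L;n=np.array([d[1],-d[0],0]);c=(A+B)/2+.08*n
print(L,c,n,'knob',ray('wrist',(196*1.6,194*1.6),s['ee_pos'][2]+.031,s),s['ee_pos'])
# fixed views: tile from visible corners, knob
A,B=[ray('scene',(90+x/2,270+(y-300)/2),.01) for x,y in((300,460),(145,551))]
C=ray('scene',(90+82/2,270+(425-300)/2),.01);print('scene tile',(A+C)/2)
print('scene knob',ray('scene',(90+178/2,270+104/2),s['ee_pos'][2]+.018))
q=[ray('side',(260+(x-400)*.4,120+y*.4),.01) for x,y in((491,205),(641,226),(665,131),(525,113))]
print('side tile',np.mean(q,0))
E
```

```text
0.15589173517290442 [ 0.5342934  -0.28496957  0.01      ] [-0.99359592 -0.11299178  0.        ] knob [ 0.540465   -0.28167803  0.08341505] [ 0.53645032 -0.28061617  0.05241505]
scene tile [ 0.53849454 -0.28301838  0.01      ]
scene knob [ 0.53553681 -0.27889331  0.07041505]
side tile [ 0.531553   -0.27657357  0.01      ]
```

Within ~4 mm. Lower slowly with a 2 mm correction.

```bash
python3 -m handwheel '[{"twist":[0,0,0],"delta_pos":[0,0.006,0.01],"claw":-1},{"twist":[0,0,0],"delta_pos":[0,0.006,0.02],"claw":-1},{"twist":[0,0,0],"delta_pos":[0,0.006,0.03],"claw":-1},{"twist":[0,0,0],"delta_pos":[0,0.006,0.035],"claw":-1},{"twist":[0,0,0],"delta_pos":[0,0.006,0.035],"claw":-1}]'
python3 -m handwheel '[{"twist":[0,0,0],"delta_pos":[0,0,0.002],"claw":-1},{"twist":[0,0,0],"delta_pos":[0,0,0.004],"claw":-1},{"twist":[0,0,0],"delta_pos":[0,0,0.006],"claw":-1},{"twist":[0,0,0],"delta_pos":[0,0,0.006],"claw":-1}]'
python3 -m handwheel '[{"twist":[0,0,0],"delta_pos":[0,0,0.002],"claw":-1},{"twist":[0,0,0],"delta_pos":[0,0,0.004],"claw":-1},{"twist":[0,0,0],"delta_pos":[0,0,0.004],"claw":-1},{"twist":[0,0,0],"delta_pos":[0,0,0.004],"claw":-1}]'
```

```text
time: 6.75
ee_pos: [0.5355, -0.2825, 0.0366]
orientation: [-0.0, 1.0, -0.0, -0.0]
wrist_force: [-0.1, -0.4, -1.4]
width: 0.355
grasp_force: 20.0
time: 7.15
ee_pos: [0.5357, -0.2827, 0.0346]
orientation: [-0.0, 1.0, -0.0, -0.0]
wrist_force: [-0.8, 0.0, -1.3]
width: 0.355
grasp_force: 20.0
time: 7.55
ee_pos: [0.5358, -0.2827, 0.034]
orientation: [0.0, 1.0, -0.0, 0.0]
wrist_force: [-6.0, 3.6, 15.5]
width: 0.363
grasp_force: 20.0
```

Contact made (15 N). Ease off slightly, then open.

```bash
python3 -m handwheel '[{"twist":[0,0,0],"delta_pos":[0,0,-0.001],"claw":-1},{"twist":[0,0,0],"delta_pos":[0,0,-0.002],"claw":-1},{"twist":[0,0,0],"delta_pos":[0,0,-0.002],"claw":-1}]' 6
python3 -m handwheel '[{"twist":[0,0,0],"delta_pos":[0,0,0],"claw":-0.2},{"twist":[0,0,0],"delta_pos":[0,0,0],"claw":0},{"twist":[0,0,0],"delta_pos":[0,0,0],"claw":0.4},{"twist":[0,0,0],"delta_pos":[0,0,0],"claw":0.7},{"twist":[0,0,0],"delta_pos":[0,0,0],"claw":0.7}]'
```

```text
time: 7.85
ee_pos: [0.5358, -0.2827, 0.0339]
orientation: [-0.0, 1.0, -0.0, 0.0]
wrist_force: [-0.8, 0.5, 3.3]
width: 0.361
grasp_force: 6.0
time: 8.35
ee_pos: [0.5357, -0.2827, 0.0338]
orientation: [-0.0, 1.0, -0.0, -0.0]
wrist_force: [-0.1, -0.2, -0.1]
width: 0.708
grasp_force: 0.0
```

```bash
python3 -m handwheel '[{"twist":[0,0,0],"delta_pos":[0,0,-0.03],"claw":0.7},{"twist":[0,0,0],"delta_pos":[0,0,-0.09],"claw":0.7},{"twist":[0,0,0],"delta_pos":[0,0,-0.18],"claw":0.7},{"twist":[0,0,0],"delta_pos":[0,0,-0.28],"claw":0.7},{"twist":[0,0,0],"delta_pos":[0,0,-0.36],"claw":0.7}]'
python3 -m handwheel '[{"twist":[0,0,0],"delta_pos":[-0.1,0,-0.1],"claw":0.7},{"twist":[0,0,0],"delta_pos":[-0.1,0,-0.1],"claw":0.7},{"twist":[0,0,0],"delta_pos":[-0.1,0,-0.1],"claw":0.7}]'
python3 - <<'E'
from h import *
s=get_state();print(s['ee_pos'])
im={n:get_image(n)[:,:,::-1].copy() for n in('wrist','side','scene')}
a=cv2.resize(im['wrist'],(400,300));b=cv2.resize(im['side'][120:360,170:490],(400,300));c=cv2.resize(im['scene'][170:410,110:430],(400,300))
d=cv2.resize(im['side'][140:230,270:390],(400,300))
cv2.imwrite('pics/f.png',np.vstack([np.hstack([a,b]),np.hstack([c,d])]))
E
```

```text
time: 8.85
ee_pos: [0.536, -0.2828, 0.1811]
orientation: [0.0, 1.0, -0.0, 0.001]
wrist_force: [-0.1, 0.6, 0.7]
width: 0.848
grasp_force: 0.0
time: 9.15
ee_pos: [0.4955, -0.2832, 0.2198]
orientation: [0.001, 1.0, -0.001, 0.001]
wrist_force: [-0.1, -1.3, -0.4]
width: 0.85
grasp_force: 0.0
[ 0.49550058 -0.28322052  0.21981026]
```

View pics/f.png

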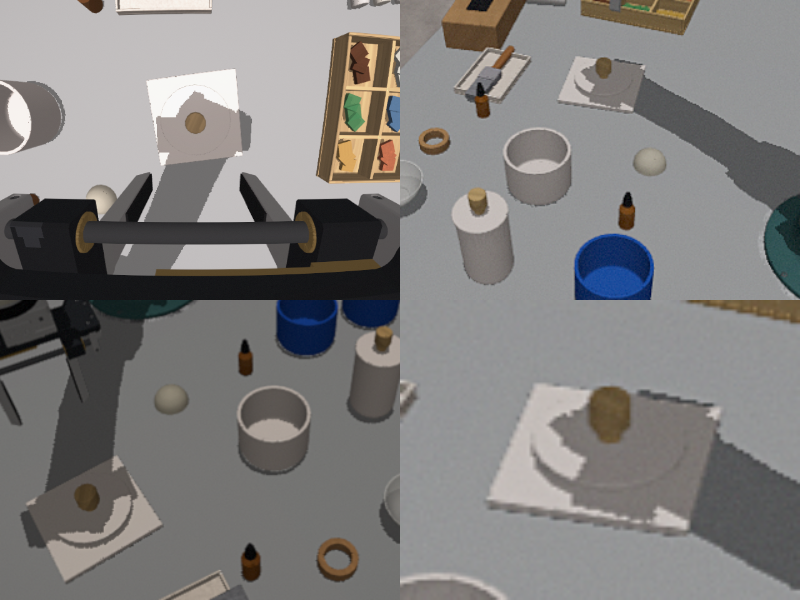

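The lid lies flat and knob up. Its disc centre is about (195,119) against a tile centre of about (196,117) in the wrist panel. The crock is standing and the jar is shut, so I'm handing in.

```bash
python3 -c "
from station import *
print(close_job())"
```

```text
the job is handed in; nothing more can be done
None
```

The crock's lid lies flat, knob up, within a few millimetres of the tile's centre; the crock still stands in place, the jar is shut and undisturbed, and the job was handed in at about 9 s (no verdict returned).

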